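# Stamp the lid of the dark tin in the lever press

### The arm

A 7-joint arm with a two-finger parallel gripper is mounted at the origin on a cart in front of the work surface, level with it; the furniture and walls round the work are solid. World frame = base frame: x ahead of the robot, y to its left, z up, the work surface at z = 0. Lengths are in m, angles in rad, forces in N, time in s.
With the tool pointing down it reaches from about 0.4 to 0.9 m from the base axis. Payload 5.5 kg.
Tool frame: the origin (TCP) lies on the centre line of the jaws, within the pads' length; the fingertips stand 17 mm ahead of it and the grasp point (between the pads) lies 2 mm behind it; z points along the fingers, y is the direction in which the jaws open and shut (so a half turn about z gives the same grasp; the last joint's range is limited). The gripper opens to 85 mm and grips with 20 to 120 N. Pads are 22 mm wide; open, the fingers measure 114 mm over their backs; the gripper's body (76 mm by 85 mm) begins 54 mm behind the grasp point. The pads swing forward as they close: fully open they stand 13 mm farther back than shut.
Start: joints at [0.263, 0.501, -0.427, 1.55, 0.221, 1.138, -0.21], TCP at [0.65, 0, 0.248] pointing down, gripper open.
Joint ranges: [-2.88, 2.88], [-0.31, 2.03], [-1.54, 1.56], [0.2, 2.42], [-1.41, 4.55], [0.19, 2.02], [-2.57, 2.57]. Speed limits (rad/s): [2.57, 2.57, 3.14, 3.14, 3.14, 3.14, 3.14].

### API

Orientations are given as a 3x3 rotation matrix whose columns are the frame's x, y, z axes.
In Python, from rig import env gives the robot as it stands.
- The arm moves only by the shell command python3 -m creep 'ROWS' [OPENING]. ROWS is JSON, a list of rows, each a list of 4 numbers: the shift along the tool's x, y, z in mm, then the turn about the tool's z in degrees. A call has 1 to 8 rows; each row shifts and turns the commanded pose from where the row before left it, along the tool's axes as they then stand; what a row does not reach is not made up. A row lasts 1/12 s, in which the tool goes at most 41.7 mm and 7.16 degrees, less where a joint would pass 70% of its speed; a pose out of reach is approached as far as the arm can. A call is refused whole if a number of a shift passes 41.7 or a number of a turn 7.16, either way. A call with a gripper value outside its range is refused whole. OPENING is the gripper's target within -1 to 1 (shut at 1, half-way at 0, fully open at -1), set as the call begins (- or left out, the last holds). The fingers move at their own pace and stop on an object; the grip force is fixed at half the most. Time passes only in rows, so rows that do not move let the fingers close. It gives the time, the measured TCP pose, the force and the opening at its end, in the units of the state.
- env.state(): the state, without advancing time (a new reading comes with each control period).
- env.read_camera(name): name is "scene" or "side" or "wrist"; returns (picture, depth): 480x640x3 uint8, blue, green, red; 480x640 float32, m along the optical axis (not along the pixel's ray), 0 where there is no reading.
- env.camera_params(name): a dict with "vfov" (degrees; the focal length in pixels is half the picture's height over the tangent of half this angle, whatever the lens; pixels are square), "cx", "cy" (the principal point, pixels), "R" (3x3) and "t" (3): a world point X has camera coordinates R X + t. Camera axes: x right, y down, z forward; pixel columns grow to the right and rows downward; lengths in m; the calibration is good to about 2 mm. A picture is of the moment at which its call begins: read the wrist's pose just before it. camera_params takes no time and is no camera call; for the wrist camera it gives the pose at the moment of the call.
- env.job_done(): hands the job in, once; it reports no verdict.
The state is a dict: "clock": time; "qpos": joint angles; "qd": joint speeds; "effort": joint torques, N m; "tcp_pos": TCP position; "tcp_rot": TCP orientation; "ft_force": force on the tool from outside, world axes, zero at the start; "ft_torque": the same for the moment, N m; "opening": finger opening in m.
Only numpy, scipy, OpenCV 4.12 (cv2) and the standard library are available. Lean on these libraries where they do the work, as an engineer would, in place of code of your own. Each camera call takes 0.05 s, during which the arm holds its last target.

### The job

Lay the dark tin in the nest of the press's sled, push the sled fully home under the die, then pull the red-handled lever down to its stop and hold it there for a good second. Ease the lever slowly back up to rest under control, taking two seconds or more and never letting it fly back, then draw the sled fully out again with the stamped tin still in its nest. Leave the lever up, let go of everything, and do not disturb the other things on the bench.

Things in the scene. Friction and masses are not known exactly. Their poses are not given: they have to be found in the camera images.
- dark_tin: Black and dark grey closed tin, 58 x 87 x 30 mm (x, y, z), 0.14 to 0.28 kg; origin at the centre of its underside, z up. It lies flat on the bench in one of three spots; grasp it across its 58 mm width (its own x). The lid does not open.
- press: Green lever press, fixed to the bench, turned a little about the vertical. Origin on the bench under the vertical axis of its die; its x points away from the robot, y left. Base 112 mm wide (y), 10 mm high, from x -195 to +115 mm; two rails along the sled at y -49 and +49 mm, 8 mm wide, tops at z 22 mm. Column x 56 to 108 mm; head x -32 to +108 mm, y -36 to +36 mm, z 135 to 201 mm, and the steel ram's top stands out of it to z 242 mm. All its walls are solid.
- nest (a point): Centre of the floor of the nest on the aluminium sled, 18 mm above the bench, axes as the press; it moves with the sled. The tin lies with its long side along the nest's x: the nest is 99 mm long (x) between two end stops 66 mm wide, and 67 mm wide (y) between four corner tabs that cover only x 34.5 to 50.5 mm at either end, so the middle of the tin's long sides is open to the fingers. Stops and tabs are 6 mm thick and 12 mm high above the floor. The sled plate is 86 mm wide.
- sled_knob (a point): Grip point of the sled's black upright knob, a round post 16 mm in diameter from z 18 to 66 mm above the bench, this point at 50 mm; it stands 105 mm from the nest's centre toward -x of the press, and moves with the sled.
- sled (a joint): Position of the sled in m: 0 is fully home, nest centred under the die; it grows as the sled is drawn out along -x of the press, to its stop at 0.105. It starts nearly or wholly out. It stays where it is left (friction 1.5 N, damping 6 N s/m).
- lever (a joint): Angle of the press lever in rad: 0 is fully up (rest, against its stop), it grows as the handle is pulled down, to the lower stop at 1.1. It turns about the press's x axis. A spring returns it: about 3 N at the handle to start it and 11 N at the bottom, plus a damper of 0.5 N m s/rad (3.6 N at the handle per rad/s); let go from the bottom it flies back at more than 2 rad/s.
- lever_grip (a point): Middle of the red round handle bar, 16 mm in diameter, 66 mm long, lying along the press's x axis at the lever's end at the -y (right) side of the press; with the lever up it is 244 mm above the bench and with it down 98 mm. It moves with the lever on an arc of 140 mm radius about lever_pivot. The bar may turn between the fingers. It reaches 33 mm either way along x from this point; the lever's steel arm is 63 mm from it toward +x.
- lever_pivot (a point): Point on the lever's hinge axis straight across from lever_grip, 165 mm above the bench, axes as the press. With the lever at q the handle lies at y = -0.140 cos(0.6 - q), z = +0.140 sin(0.6 - q) m from here.
- press_die: Round die, 42 mm across, brass faced, on the ram under the press's head. It is driven by the lever: 25 mm above the tin's lid with the lever up, it moves down 25.5 mm per rad of the lever and touches the lid of a tin in the nest at about 1.0 rad; it is sprung and gives about 3 mm, pressing with about 8 N at the lever's stop.
- cream_tin: Bystander, loose: cream coloured tin, 59 x 82 x 31 mm, origin at the centre of its underside; in another of the three spots.
- grey_block: Bystander, loose: plain grey-brown soldering block, 62 x 85 x 29 mm, origin at the centre of its underside; in the last of the three spots.
- punch_pot: Bystander, loose: copper coloured pot full of dark punches, 55 mm across, 94 mm high, standing left of the press's column; origin at the centre of its underside.
- glass_jar: Bystander, loose: small glass jar with a stick in it, 40 x 38 x 83 mm, standing at the left behind the press; origin at the centre of its underside.

How it is judged:
On the way, in this order (a step that is already met when the one before it is completed fails the run):
1. the dark tin lies flat in the nest of the sled (x of dark_tin in the frame of nest between -0.008 and 0.008 m and y of dark_tin in the frame of nest between -0.008 and 0.008 m and z of dark_tin in the frame of nest between -0.004 and 0.004 m and angle between the y axis of dark_tin and the x axis of nest, either way round below 0.15 rad and angle between dark_tin's own z axis and vertical below 0.06 rad), for 0.2 s.
2. the sled is fully home with the tin in its nest (all of step 1 and value of joint sled below 0.005 m), for 0.2 s.
3. the lever is down at its stop with the die pressing on the tin, held for a good second (all of step 2 and value of joint lever above 1.04 rad and contact force between press_die and dark_tin above 2 N), for 0.8 s.
4. the lever is back up at rest, the sled still home (all of step 2 and value of joint lever below 0.06 rad), for 0.2 s.
At the end, for the whole second after the job is handed in: The sled is drawn fully out (within 10 mm of its stop) with the dark tin lying flat in its nest (within 8 mm of its centre, long side along the sled within 0.15 rad) and at rest, and the lever is fully up (within 0.06 rad) (all of step 1 and value of joint sled above 0.095 m and value of joint lever below 0.06 rad and linear speed of dark_tin below 0.02 m/s); the robot touches nothing.
It fails at once if the lever flies back (rises faster than 1.4 rad/s) (velocity of joint lever below -1.4 rad/s).
It fails at once if the cream tin is moved more than 20 mm (distance of cream_tin from where it was at the start of the episode above 0.02 m).
It fails at once if the grey block is moved more than 20 mm (distance of grey_block from where it was at the start of the episode above 0.02 m).
It fails at once if the copper pot of punches is moved more than 20 mm (distance of punch_pot from where it was at the start of the episode above 0.02 m).
It fails at once if the glass jar is moved more than 20 mm (distance of glass_jar from where it was at the start of the episode above 0.02 m).
It also fails if it takes over 69 s, if anything falls off the work surface, if the arm or the gripper's body presses on something with over 40 N, if the wrist force passes 120 N, or if a joint passes its speed limit or range.

## Working session

There is one attempt and no reset: what is moved stays moved. The work goes in short steps, Python scripts to look and compute and a shell command to move; the robot and the scene stay as the last step left them, time stands still between calls to the robot, and variables do not carry over. Pictures are saved under pics/ and viewed, and the job is handed in when it is done.

```bash
ls; mkdir -p pics; python3 - <<'E'
from rig import env
import cv2,json
s=env.state();print(s)
for n in("scene","side","wrist"):
    p=env.camera_params(n);print(n,p)
    im,d=env.read_camera(n);cv2.imwrite(f"pics/{n}0.png",im)
    import numpy as np;np.savez(f"pics/{n}0.npz",im=im,d=d,R=p["R"],t=p["t"],v=p["vfov"],cx=p["cx"],cy=p["cy"])
E
```

```text
pics
{'clock': 0.0, 'qpos': array([ 0.263162  ,  0.5018337 , -0.4267774 ,  1.55145984,  0.22082623,
        1.1382792 , -0.21031272]), 'qd': array([ 0.00159703, -0.00079834, -0.00191913, -0.00058005,  0.00019776,
        0.00024273, -0.00119688]), 'effort': array([ 1.57038257e-04, -5.69523740e+01, -5.81651285e+00, -2.80938792e+01,
        1.07328620e-02,  1.20940185e-02,  1.30241034e-05]), 'tcp_pos': array([ 6.49343713e-01, -3.59320340e-05,  2.47262862e-01]), 'tcp_rot': array([[-8.09694304e-05,  9.99998154e-01, -1.91949958e-03],
       [ 9.99999996e-01,  8.10382944e-05,  3.57982832e-05],
       [ 3.59537701e-05, -1.91949667e-03, -9.99998157e-01]]), 'ft_force': array([ 0.1151862 , -0.18685873, -0.25691481]), 'ft_torque': array([-0.05920176, -0.01153535,  0.07554038]), 'opening': 0.08547816089364899}
scene {'vfov': 46.56188682992766, 'cx': 327.0093557815552, 'cy': 248.05425758310662, 'R': array([[-0.88920891, -0.45743013,  0.00807381],
       [-0.34968365,  0.66816679, -0.65671492],
       [ 0.29500653, -0.58678004, -0.7540957 ]]), 't': array([0.50517515, 0.35171859, 1.09437939])}
side {'vfov': 44.053929515708376, 'cx': 322.59561911878455, 'cy': 239.8702812819002, 'R': array([[-0.99848863,  0.05475087, -0.00477526],
       [ 0.02638596,  0.40134733, -0.91554579],
       [-0.04821039, -0.91428806, -0.4021854 ]]), 't': array([0.59032479, 0.14144874, 1.0878593 ])}
wrist {'vfov': 63.335677720276195, 'cx': 322.3349001109658, 'cy': 239.36982912180414, 'R': array([[ 9.99998207e-01,  3.74804327e-04, -1.85613996e-03],
       [ 9.43925894e-04, -9.48414636e-01,  3.17031208e-01],
       [-1.64156563e-03, -3.17032392e-01, -9.48413290e-01]]), 't': array([-0.6492713 , -0.042597  ,  0.38084992])}
```

View pics/scene0.png

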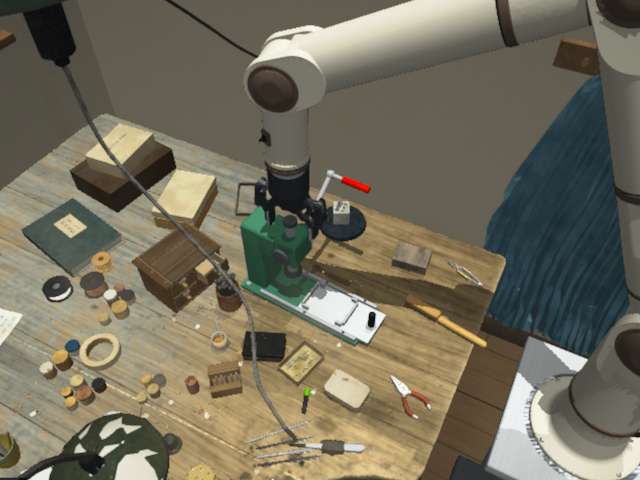

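View pics/side0.png

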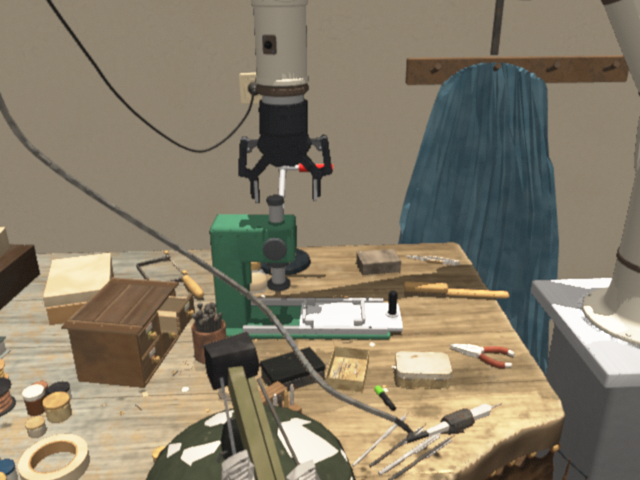

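View pics/wrist0.png

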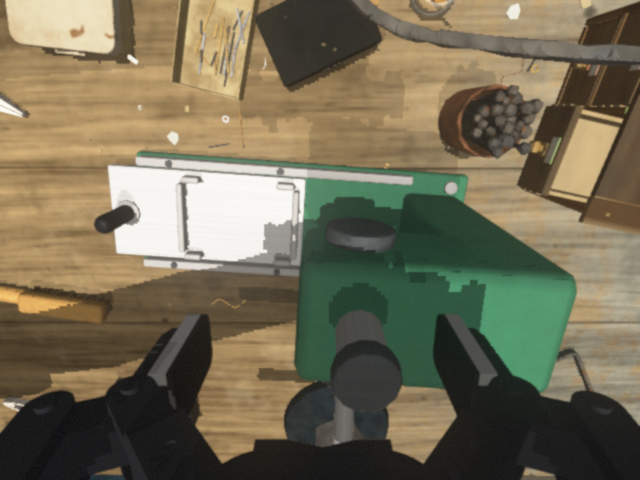

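The views show the dark tin at scene (265,346) and wrist (318,40). The press sled and its knob are at wrist (115,217), and the red handle is at scene (355,184). A grey cable passes near the tin, so I'll measure its clearance too.

```bash
cat > h.py <<'E'
import numpy as np,cv2
def load(n):
    z=np.load(f"pics/{n}.npz");return z
def cloud(z):
    d=z["d"];f=240/np.tan(np.radians(float(z["v"]))/2)
    v,u=np.mgrid[0:480,0:640]
    P=np.stack([(u-float(z["cx"]))/f*d,(v-float(z["cy"]))/f*d,d],-1)
    W=(P-z["t"])@z["R"]
    W[d==0]=np.nan
    return W
def shot(n,name):
    from rig import env
    p=env.camera_params(n);im,d=env.read_camera(n)
    cv2.imwrite(f"pics/{name}.png",im)
    np.savez(f"pics/{name}.npz",im=im,d=d,R=p["R"],t=p["t"],v=p["vfov"],cx=p["cx"],cy=p["cy"])
    z=load(name);return im,cloud(z)
E
python3 - <<'E'
from h import *
np.set_printoptions(precision=4,suppress=True)
w=cloud(load("wrist0"));s=cloud(load("scene0"));sd=cloud(load("side0"))
for nm,(u,v) in dict(tin=(318,40),tinL=(290,60),tinR=(360,30),cream=(70,25),block0=(30,20),knob=(108,222),nest=(240,210),cable1=(420,30),cable2=(600,50),ram=(365,375),base=(450,187),bench=(200,120),brass=(215,50)).items(): print(nm,w[v,u])
for nm,(u,v) in dict(tin=(265,346),cab=(250,310),cab2=(256,390),cab3=(200,245),handleL=(345,183),handleR=(367,190),hm=(356,186),knob=(371,318),block=(411,255),cream=(347,388),ramtop=(290,222),armend=(332,175),tube=(305,395)).items(): print("S",nm,s[v,u])
for nm,(u,v) in dict(tin=(292,368),cab=(300,347),cab2=(250,300),cab3=(350,400),handle=(315,168),knob=(393,303)).items(): print("D",nm,sd[v,u])
im=load("wrist0")["im"]
# tin top mask by height and darkness
m=(w[...,2]>.022)&(w[...,2]<.038)&(im.max(-1)<60)
n,l,st,c=cv2.connectedComponentsWithStats(m.astype(np.uint8))
for i in range(1,n):
    if st[i,4]>500:
        P=w[l==i];print(st[i],P.mean(0),cv2.minAreaRect((P[:,:2]*1000).astype(np.float32)))
im=load("scene0")["im"]
m=(s[...,2]>.022)&(s[...,2]<.038)&(im.max(-1)<70)
n,l,st,c=cv2.connectedComponentsWithStats(m.astype(np.uint8))
for i in range(1,n):
    if st[i,4]>100:
        P=s[l==i];print("S",st[i],P.mean(0),cv2.minAreaRect((P[:,:2]*1000).astype(np.float32)))
# red handle
im=im.astype(int)
m=(im[...,2]>150)&(im[...,1]<70)&(im[...,0]<70)&(s[...,2]>.15)
P=s[m];P=P[~np.isnan(P).any(1)];print("red",len(P),P.mean(0),P.min(0),P.max(0))
c=P.mean(0);print(np.linalg.svd(P-c)[2][0])
E
```

```text
tin [0.6459 0.1324 0.0326]
tinL [0.6232 0.1183 0.0302]
tinR [0.679  0.1399 0.0301]
cream [0.4515 0.1432 0.0314]
block0 [0.4207 0.1467 0.031 ]
knob [ 0.4719 -0.008   0.0636]
nest [ 0.572  -0.0091  0.0183]
cable1 [0.7023 0.1213 0.1379]
cable2 [0.7709 0.1052 0.1859]
ram [ 0.6668 -0.0202  0.243 ]
base [0.7679 0.0122 0.0152]
bench [0.5369 0.0712 0.0002]
brass [0.5561 0.1293 0.0015]
S tin [0.6397 0.1468 0.0304]
S cab [0.6773 0.1307 0.117 ]
S cab2 [0.6131 0.2297 0.0011]
S cab3 [0.878  0.0261 0.1052]
S handleL [ 0.6155 -0.1718  0.2448]
S handleR [ 0.5635 -0.1707  0.2478]
S hm [ 0.5906 -0.1743  0.2447]
S knob [nan nan nan]
S block [ 0.4601 -0.2323  0.0287]
S cream [0.4442 0.1543 0.0316]
S ramtop [ 0.6644 -0.0203  0.2409]
S armend [ 0.6484 -0.1751  0.2512]
S tube [0.5159 0.1983 0.0132]
D tin [0.6462 0.1568 0.0291]
D cab [ 0.6327  0.056  -0.0013]
D cab2 [ 0.7218 -0.055   0.0304]
D cab3 [0.568  0.2591 0.0472]
D handle [0.6024 0.0127 0.3   ]
D knob [ 0.4659 -0.0034  0.0443]
[ 260    0  121   87 6333] [0.6454 0.1358 0.0305] ((646.5140991210938, 140.416015625), (84.1712417602539, 56.58324432373047)
[... 635 characters left out ...]
42 276  29  21 356] [1.1497 0.2299 0.0254] ((1149.456298828125, 230.2999725341797), (57.08772659301758, 56.25416564941406), 77.5206069946289)
S [153 290  34  20 123] [0.8882 0.1423 0.0297] ((900.4778442382812, 144.81007385253906), (83.85163879394531, 29.527889251708984), 10.521069526672363)
S [242 332  10  25 177] [0.6739 0.1631 0.0301] ((678.2715454101562, 158.71780395507812), (19.2508602142334, 58.535743713378906), 32.961097717285156)
S [255 332  31  27 719] [0.6321 0.1385 0.0301] ((635.0894775390625, 138.21710205078125), (66.3232650756836, 60.41244125366211), 24.554149627685547)
red 158 [ 0.5916 -0.174   0.2509] [ 0.5603 -0.1849  0.2447] [ 0.6241 -0.1651  0.255 ]
[-0.9962  0.0872 -0.    ]
```

```bash
python3 - <<'E'
from h import *
np.set_printoptions(precision=3,suppress=True)
w=cloud(load("wrist0"));s=cloud(load("scene0"));sd=cloud(load("side0"))
# cable from scene
for nm,W in(("S",s),("W",w),("D",sd)):
    m=(W[...,0]>.5)&(W[...,0]<.9)&(W[...,1]>.07)&(W[...,1]<.32)&(W[...,2]>.05)&(W[...,2]<.4)
    P=W[m];
    print(nm,len(P))
    for y in np.arange(.07,.32,.015):
        q=P[(P[:,1]>=y)&(P[:,1]<y+.015)]
        if len(q): print(len(q),np.median(q,0),q.min(0),q.max(0))
imw=load("wrist0")["im"];ims=load("scene0")["im"]
a=w[(w[...,2]>.026)&(w[...,2]<.034)&(imw.max(-1)<80)&(w[...,1]>.08)&(abs(w[...,0]-.645)<.08)]
b=s[(s[...,2]>.026)&(s[...,2]<.034)&(ims.max(-1)<80)&(abs(s[...,1]-.145)<.07)&(abs(s[...,0]-.645)<.07)]
c=sd[(sd[...,2]>.026)&(sd[...,2]<.034)&(load("side0")["im"].max(-1)<80)&(abs(sd[...,1]-.145)<.07)&(abs(sd[...,0]-.645)<.07)]
for P in(a,b,c,np.r_[a,b],np.r_[a,b,c]): print(len(P),cv2.minAreaRect((P[:,:2]*1000).astype(np.float32)))
# press yaw: base edge/rails; use nest floor & plate top (z~.018) bright
m=(abs(w[...,2]-.018)<.002)&(imw.min(-1)>150)&(abs(w[...,1])<.09)
print("sled",m.sum(),cv2.minAreaRect((w[m][:,:2]*1000).astype(np.float32)))
m=(abs(w[...,2]-.030)<.003)&(abs(w[...,1])<.06)&(w[...,0]<.68)&(w[...,0]>.47)
print("tabs",m.sum(),cv2.minAreaRect((w[m][:,:2]*1000).astype(np.float32)))
m=(w[...,2]>.058)&(w[...,2]<.07)&(w[...,0]<.5)&(abs(w[...,1])<.05)
print("knobtop",m.sum(),w[m].mean(0),cv2.minAreaRect((w[m][:,:2]*1000).astype(np.float32)))
m=(w[...,2]>.235)&(w[...,2]<.246)&(abs(w[...,1])<.06)&(abs(w[...,0]-.66)<.04)
print("ram",m.sum(),w[m].mean(0),cv2.minAreaRect((w[m][:,:2]*1000).astype(np.float32)))
m=(s[...,2]>.235)&(s[...,2]<.246)&(abs(s[...,1])<.06)&(abs(s[...,0]-.66)<.04)
print("ramS",m.sum(),s[m].mean(0),cv2.minAreaRect((s[m][:,:2]*1000).astype(np.float32)))
m=(abs(w[...,2]-.022)<.002)&(abs(w[...,1])<.1)&(w[...,0]<.66)
cv2.imwrite("pics/m.png",m*255)
E
```

```text
S 2683
478 [0.829 0.079 0.081] [0.752 0.07  0.05 ] [0.9   0.085 0.109]
608 [0.856 0.094 0.105] [0.755 0.085 0.05 ] [0.9   0.1   0.282]
407 [0.806 0.107 0.157] [0.708 0.1   0.05 ] [0.9   0.115 0.23 ]
313 [0.863 0.122 0.105] [0.68  0.115 0.05 ] [0.9   0.13  0.162]
241 [0.868 0.137 0.104] [0.663 0.13  0.05 ] [0.9   0.145 0.128]
250 [0.873 0.151 0.098] [0.652 0.145 0.051] [0.9   0.16  0.114]
67 [0.652 0.166 0.091] [0.64  0.16  0.051] [0.752 0.175 0.104]
40 [0.639 0.183 0.086] [0.63  0.176 0.074] [0.647 0.189 0.092]
43 [0.629 0.197 0.078] [0.62  0.19  0.067] [0.638 0.205 0.085]
53 [0.619 0.213 0.069] [0.609 0.205 0.05 ] [0.669 0.22  0.077]
57 [0.606 0.227 0.06 ] [0.593 0.22  0.051] [0.676 0.235 0.071]
75 [0.595 0.242 0.054] [0.576 0.235 0.05 ] [0.698 0.25  0.063]
35 [0.666 0.257 0.053] [0.574 0.25  0.05 ] [0.697 0.265 0.062]
16 [0.681 0.269 0.055] [0.673 0.265 0.05 ] [0.687 0.276 0.061]
W 12166
3558 [0.821 0.077 0.082] [0.753 0.07  0.05 ] [0.875 0.085 0.106]
1930 [0.854 0.091 0.078] [0.758 0.085 0.05 ] [0.863 0.1   0.195]
4110 [0.759 0.106 0.171] [0.707 0.1   0.05 ] [0.865 0.115 0.196]
14
[... 1666 characters left out ...]
453), (88.73844909667969, 322.025390625), 87.60226440429688)
tabs 1417 ((547.9351196289062, -16.53692626953125), (78.70995330810547, 157.18051147460938), 85.88360595703125)
knobtop 307 [ 0.469 -0.01   0.064] ((467.5408020019531, -10.296308517456055), (14.393068313598633, 14.500694274902344), 50.32356643676758)
ram 3987 [ 0.668 -0.022  0.242] ((677.5572509765625, -18.990585327148438), (52.54713439941406, 30.087432861328125), 30.379165649414062)
ramS 155 [ 0.666 -0.021  0.242] ((672.8262939453125, -10.468421936035156), (56.92566680908203, 30.185020446777344), 60.80897521972656)[ WARN:0@0.453] global loadsave.cpp:1063 imwrite_ Unsupported depth image for selected encoder is fallbacked to CV_8U.
```

```bash
python3 - <<'E'
from h import *
z=load("scene0")["im"];cv2.imwrite("pics/sc_crop.png",cv2.resize(z[230:470,170:470],None,fx=2.6,fy=2.5,interpolation=cv2.INTER_CUBIC))
E
```

```text
(no output)
```

View pics/sc_crop.png

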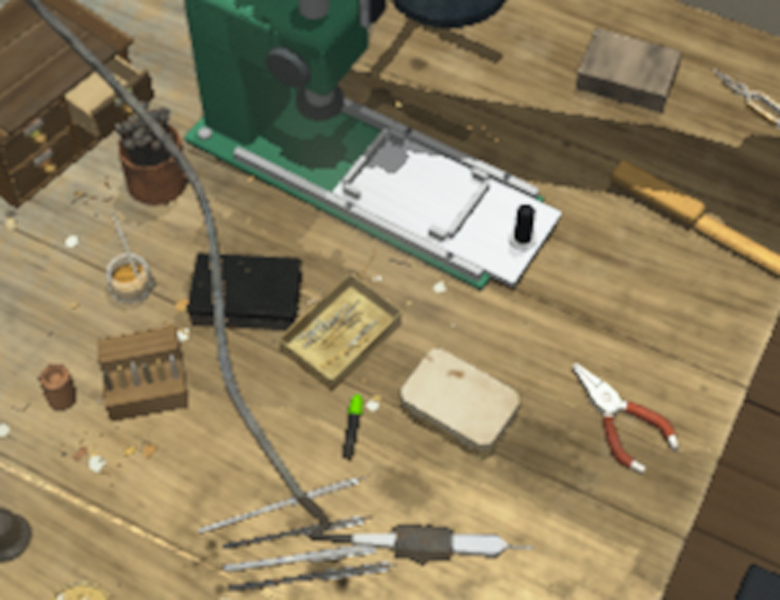

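```bash
python3 -m creep '[[0,0,-30,0],[0,0,-30,-4],[0,0,0,-7],[0,0,0,-7],[0,0,0,-7],[0,0,0,-7],[0,0,0,-7],[0,0,0,-7]]'; python3 -m creep '[[0,0,0,-7],[0,0,0,-7],[0,0,0,-7],[0,0,0,-7],[0,0,0,-7],[0,0,0,-7],[0,0,0,-7],[0,0,0,0]]' -0.65; python3 - <<'E'
from h import *
from rig import env
W=cloud(load("scene0"));S=cloud(load("side0"));V=cloud(load("wrist0"))
# height map top-down max, 1mm->px 2.5, x .45-.75 up, y .0-.26
H=np.full((240,300),np.nan)
P=np.concatenate([A.reshape(-1,3) for A in(W,S,V)])
P=P[np.isfinite(P).all(1)]
P=P[(P[:,2]<.2)]
i=((P[:,0]-.45)*800).astype(int);j=((P[:,1])*800).astype(int)
ok=(i>=0)&(i<300)&(j>=0)&(j<240)
H=np.zeros((240,300))
for a,b,c in zip(i[ok],j[ok],P[ok][:,2]): H[b,a]=max(H[b,a],c)
im=cv2.applyColorMap(np.clip(H/.1*255,0,255).astype(np.uint8),cv2.COLORMAP_TURBO)
im=cv2.resize(im,None,fx=2.5,fy=2.5,interpolation=cv2.INTER_NEAREST)
cv2.imwrite("pics/hm.png",im)
E
```

```text
clock: 0.82
tcp_pos: [0.6497, -0.0001, 0.3079]
tcp_rot: [[-0.723, 0.69, -0.001], [0.69, 0.723, -0.0], [0.001, -0.001, -1.0]]
ft_force: [0.2, 0.8, 0.1]
opening: 0.0853
clock: 1.48
tcp_pos: [0.6498, -0.0002, 0.3077]
tcp_rot: [[-0.996, -0.091, -0.001], [-0.091, 0.996, 0.0], [0.001, 0.0, -1.0]]
ft_force: [-0.7, -0.1, 0.2]
opening: 0.0704
```

View pics/hm.png

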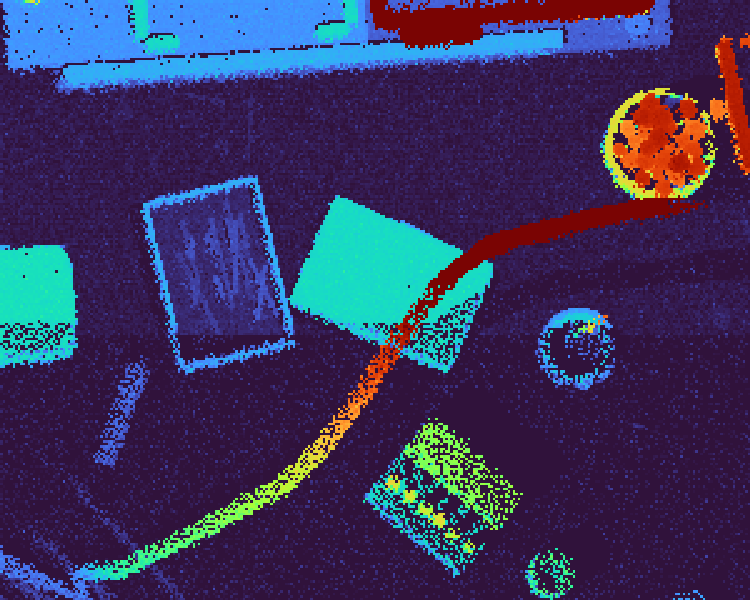

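```bash
python3 - <<'E'
from h import *
np.set_printoptions(precision=4,suppress=True)
W=cloud(load("scene0"));S=cloud(load("side0"));V=cloud(load("wrist0"))
P=np.concatenate([A.reshape(-1,3) for A in(W,S,V)]);P=P[np.isfinite(P).all(1)]
# tray rim height near right-far corner
q=P[(abs(P[:,0]-.594)<.006)&(abs(P[:,1]-.165)<.008)];print("tray",np.percentile(q[:,2],[50,80,90,98,100]))
q=P[(abs(P[:,0]-.588)<.008)&(abs(P[:,1]-.14)<.01)&(P[:,2]<.026)];print("tray",np.percentile(q[:,2],[50,80,90,98,100]))
for y in np.arange(.13,.215,.008):
    q=P[(abs(P[:,1]-y)<.004)&(P[:,2]>.05)&(P[:,0]>.58)&(P[:,0]<.72)]
    print(y,len(q),q[:,0].min(),np.median(q[:,0]),q[:,0].max(),np.percentile(q[:,2],[2,50,98]))
im,w=shot("wrist","w1")
E
```

```text
tray [0.0065 0.0179 0.0216 0.0239 0.0262]
tray [0.0052 0.0151 0.0212 0.0236 0.0257]
0.13 497 0.673705347328943 0.6845277570843096 0.7044940094517467 [0.1134 0.1229 0.1323]
0.138 371 0.6649665822425014 0.6744297673411174 0.6855500385227977 [0.1057 0.1139 0.1212]
0.14600000000000002 87 0.6598463716917878 0.6679088186254546 0.6767959973793076 [0.1002 0.1075 0.1137]
0.15400000000000003 67 0.653002693927918 0.662019097394414 0.6678844299049386 [0.0944 0.1019 0.1076]
0.16200000000000003 65 0.6476387036668092 0.6548360069221236 0.6620105622892649 [0.0901 0.0966 0.1026]
0.17000000000000004 69 0.6400517001390442 0.6492184528427365 0.65634153314292 [0.0848 0.0918 0.0984]
0.17800000000000005 64 0.6352889415204962 0.6442026956922493 0.6506886006283543 [0.0798 0.0867 0.0924]
0.18600000000000005 62 0.6302856397462533 0.6392930357131659 0.6464848459718058 [0.0752 0.0826 0.0886]
0.19400000000000006 61 0.6239008119187851 0.6337738668600136 0.6408504289777157 [0.0716 0.0791 0.0847]
0.20200000000000007 69 0.6196753652899619 0.6283056600223036 0.6353737283722954 [0.0665 0.0747 0.08  ]
0.21000000000000008 69 0.6147942942469538 0.6229250305625018 0.6655308768419333 [0.0564 0.0706 0.0749]
```

View pics/w1.png

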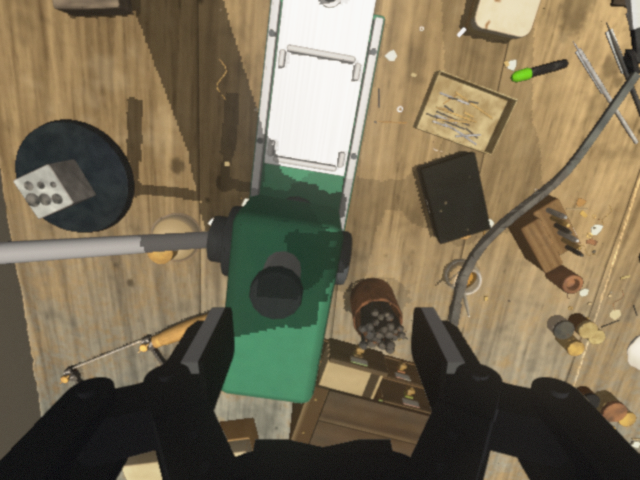

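The wrist view now shows the whole tin at (455,196), the nest at (315,105) and the ram top at (276,290). I'll fit the poses from this image.

```bash
python3 - <<'E'
from h import *
np.set_printoptions(precision=4,suppress=True)
w=cloud(load("w1"));im=load("w1")["im"]
def rect(m,n=""):
    k,l,st,c=cv2.connectedComponentsWithStats(m.astype(np.uint8))
    i=1+np.argmax(st[1:,4]);P=w[l==i]
    r=cv2.minAreaRect((P[:,:2]*1000).astype(np.float32));print(n,len(P),r);return P
rect((abs(w[...,2]-.030)<.004)&(im.max(-1)<75)&(w[...,1]>.08),"tin")
rect((abs(w[...,2]-.242)<.003),"ram top")
P=rect((abs(w[...,2]-.200)<.004)&(abs(w[...,1])<.1),"head")
# stops/tabs top at z .030
m=(abs(w[...,2]-.030)<.003)&(abs(w[...,1])<.06)&(w[...,0]<.66)&(w[...,0]>.48)
P=w[m];print("nest",len(P),cv2.minAreaRect((P[:,:2]*1000).astype(np.float32)),P.mean(0))
m=(abs(w[...,2]-.018)<.003)&(abs(w[...,1])<.07)&(w[...,0]<.64)&(w[...,0]>.40)&(im.min(-1)>130)
P=rect(m,"plate")
# left rail outer edge line, via z~.022
m=(abs(w[...,2]-.022)<.0015)&(w[...,1]>.0)&(w[...,1]<.06)&(w[...,0]<.62)
P=w[m][:,:2];l=cv2.fitLine(P.astype(np.float32),cv2.DIST_HUBER,0,.001,.001).ravel();print("railL",len(P),l,np.degrees(np.arctan2(l[1],l[0])))
c=l[2:];n=np.array([-l[1],l[0]]);
m=(abs(w[...,2]-.022)<.0015)&(w[...,1]>-.09)&(w[...,1]<-.04)&(w[...,0]<.62)&(w[...,0]>.45)
P=w[m][:,:2];l=cv2.fitLine(P.astype(np.float32),cv2.DIST_HUBER,0,.001,.001).ravel();print("railR",len(P),l,np.degrees(np.arctan2(l[1],l[0])))
E
```

```text
tin 4221 ((645.3534545898438, 140.7336883544922), (85.69670104980469, 56.544837951660156), 23.86142349243164)
ram top 2060 ((667.2522583007812, -25.190229415893555), (29.139379501342773, 28.603567123413086), 26.68631935119629)
head 14752 ((704.8511962890625, -27.886444091796875), (70.33415222167969, 138.3178253173828), 85.96854400634766)
nest 1279 ((570.7783203125, -18.20156478881836), (78.90853881835938, 111.25424194335938), 85.87083435058594) [ 0.5647 -0.0178  0.03  ]
plate 13105 ((547.5738525390625, -16.607810974121094), (86.1314926147461, 166.55126953125), 85.88876342773438)
railL 1090 [ 0.9973 -0.0738  0.5667  0.0308] -4.233331
railR 1129 [ 0.9971 -0.076   0.5454 -0.0652] -4.359208
```

Fitted poses:

| Item | Position (m) | Angle | Note |
|---|---|---|---|
| Tin | (0.6455, 0.1415) | 24° | |
| Press die axis | (0.667, -0.025) | -4.15° | |
| Nest | (0.571, -0.018) | | sled at about 0.097 |

The cable hangs over the tin. I don't know whether it is solid, so I'll come down over the tin in small guarded steps.

```bash
python3 -m creep '[[-2.2,35.4,0,0],[-2.2,35.4,0,0],[-2.2,35.4,0,0],[-2.2,35.4,0,0],[0,0,36,-6.2],[0,0,36,-6.2],[0,0,36,-6.2],[0,0,36,0]]' -0.65; python3 -m creep '[[0,0,20,0],[0,0,10,0],[0,0,0,0]]'
```

```text
clock: 2.2
tcp_pos: [0.6463, 0.142, 0.1628]
tcp_rot: [[-0.916, -0.402, 0.0], [-0.402, 0.916, -0.0], [-0.0, -0.0, -1.0]]
ft_force: [0.9, -0.0, -0.4]
opening: 0.0706
clock: 2.45
tcp_pos: [0.6448, 0.1411, 0.1314]
tcp_rot: [[-0.917, -0.398, -0.005], [-0.398, 0.917, -0.001], [0.005, 0.001, -1.0]]
ft_force: [0.0, -0.1, 0.6]
opening: 0.0703
```

```bash
python3 -m creep '[[0,0,4,0],[0,0,4,0],[0,0,4,0]]'; python3 -m creep '[[0,0,4,0],[0,0,4,0]]';python3 -m creep '[[0,0,4,0],[0,0,4,0]]'; python3 - <<'E'
from h import *
shot("scene","s1")
im,_=shot("wrist","w2")
a=cv2.imread("pics/s1.png")[150:430,130:450];cv2.imwrite("pics/s1c.png",cv2.resize(a,None,fx=2,fy=2))
E
```

```text
clock: 2.7
tcp_pos: [0.6478, 0.1424, 0.1241]
tcp_rot: [[-0.917, -0.4, 0.003], [-0.4, 0.917, 0.001], [-0.003, -0.001, -1.0]]
ft_force: [-0.4, -0.1, -0.4]
opening: 0.0706
clock: 2.87
tcp_pos: [0.647, 0.1419, 0.115]
tcp_rot: [[-0.917, -0.4, 0.002], [-0.4, 0.917, 0.0], [-0.002, -0.001, -1.0]]
ft_force: [0.4, -0.3, -0.7]
opening: 0.0704
clock: 3.03
tcp_pos: [0.6465, 0.1418, 0.1062]
tcp_rot: [[-0.916, -0.4, 0.0], [-0.4, 0.916, -0.0], [-0.0, -0.0, -1.0]]
ft_force: [-0.1, 0.8, -0.0]
opening: 0.0708
```

View pics/s1c.png

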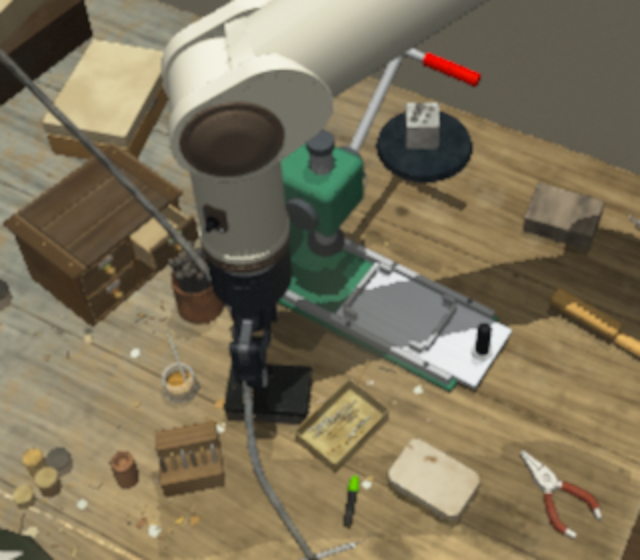

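View pics/w2.png

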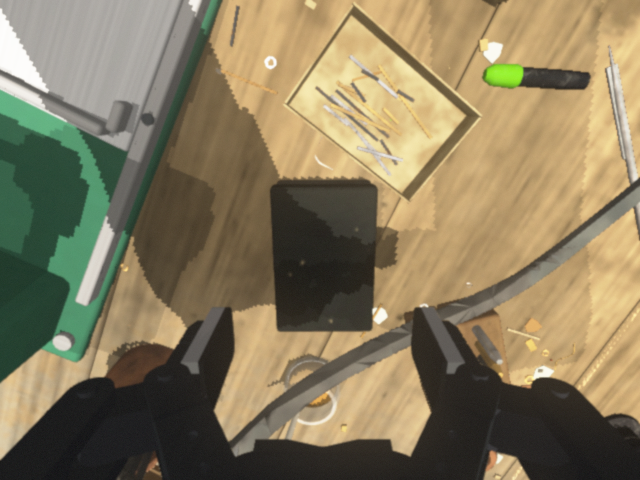

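```bash
for i in 1 2 3; do python3 -m creep '[[0,0,4,0],[0,0,4,0]]' | egrep 'tcp_pos|ft'; done; python3 - <<'E'
from h import *
im,_=shot("side","d2")
a=cv2.imread("pics/d2.png")[160:460,150:470];cv2.imwrite("pics/d2c.png",cv2.resize(a,None,fx=2,fy=2))
E
```

```text
tcp_pos: [0.6467, 0.142, 0.0984]
ft_force: [-0.6, 0.4, -0.6]
tcp_pos: [0.6464, 0.1418, 0.0898]
ft_force: [-0.1, -1.1, 0.0]
tcp_pos: [0.6464, 0.1419, 0.0818]
ft_force: [0.3, 0.7, -0.4]
```

View pics/d2c.png

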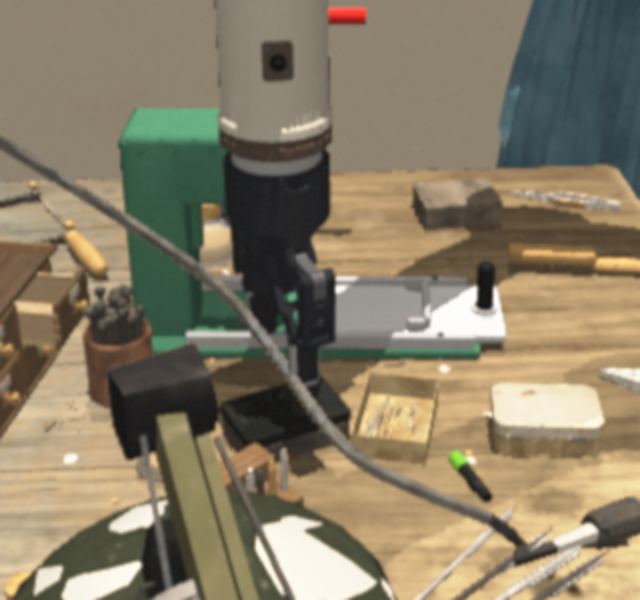

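```bash
for i in 1 2; do python3 -m creep '[[0,0,4,0],[0,0,4,0]]' | egrep 'tcp_pos|ft'; done
```

```text
tcp_pos: [0.6466, 0.142, 0.0742]
ft_force: [-0.1, 0.1, 0.4]
tcp_pos: [0.6464, 0.1419, 0.0659]
ft_force: [-0.0, 0.1, -1.0]
```

```bash
python3 -m creep '[[0,0,4,0],[0,0,4,0]]' | egrep 'tcp_pos|ft'; python3 -m creep '[[0,0,4,0]]' | egrep 'tcp_pos|ft';python3 - <<'E'
from h import *
im,_=shot("side","d3")
a=cv2.imread("pics/d3.png")[160:460,150:470];cv2.imwrite("pics/d3c.png",cv2.resize(a,None,fx=2,fy=2))
E
```

```text
tcp_pos: [0.6464, 0.1418, 0.0579]
ft_force: [0.1, -1.1, -0.4]
tcp_pos: [0.6464, 0.1419, 0.0538]
ft_force: [0.1, 1.0, -0.4]
```

View pics/d3c.png

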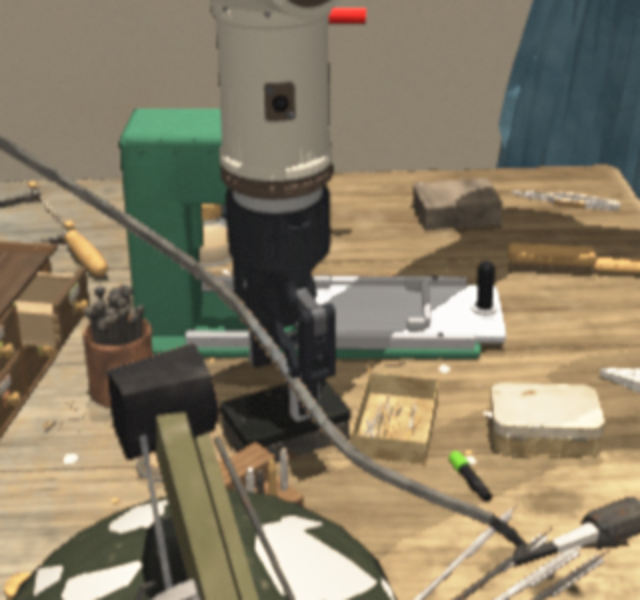

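```bash
for i in 1 2 3; do python3 -m creep '[[0,0,4,0],[0,0,4.5,0]]' | egrep 'tcp_pos|ft'; done; python3 -m creep '[[0,0,0,0],[0,0,0,0],[0,0,0,0],[0,0,0,0],[0,0,0,0]]' 1
```

```text
tcp_pos: [0.6467, 0.142, 0.0458]
ft_force: [0.5, -0.3, -0.4]
tcp_pos: [0.6465, 0.1419, 0.037]
ft_force: [0.3, 0.4, 0.8]
tcp_pos: [0.6464, 0.1419, 0.0284]
ft_force: [-0.1, 0.8, 0.0]
clock: 5.23
tcp_pos: [0.6463, 0.1417, 0.0287]
tcp_rot: [[-0.916, -0.4, -0.0], [-0.4, 0.916, -0.0], [0.0, 0.0, -1.0]]
ft_force: [-0.2, -0.4, -1.5]
opening: 0.0556
```

```bash
python3 -m creep '[[0,0,-20,0],[0,0,-35,0],[0,0,-35,0],[0,0,0,6.94],[0,0,0,6.94],[0,0,0,6.94],[0,0,0,6.94],[0,0,0,0]]'; python3 -m creep '[[6.7,-17,0,0],[11,-29,0,0],[11,-29,0,0],[11,-29,0,0],[11,-29,0,0],[8,-20,0,0],[5,-12,0,0],[0,0,0,0]]'; python3 -m creep '[[0,0,0,0]]'; python3 - <<'E'
from h import *
shot("wrist","w3")
E
```

```text
clock: 5.9
tcp_pos: [0.6463, 0.1419, 0.119]
tcp_rot: [[-0.997, 0.076, 0.0], [0.076, 0.997, -0.0], [-0.0, -0.0, -1.0]]
ft_force: [-0.4, 0.3, -1.9]
opening: 0.0554
clock: 6.57
tcp_pos: [0.5696, -0.022, 0.1184]
tcp_rot: [[-0.997, 0.075, -0.002], [0.075, 0.997, -0.002], [0.002, -0.002, -1.0]]
ft_force: [-0.3, 0.3, -2.7]
opening: 0.0556
clock: 6.65
tcp_pos: [0.5713, -0.0179, 0.119]
tcp_rot: [[-0.997, 0.072, 0.001], [0.072, 0.997, 0.001], [-0.001, 0.001, -1.0]]
ft_force: [-0.0, 0.4, -0.7]
opening: 0.0556
```

View pics/w3.png

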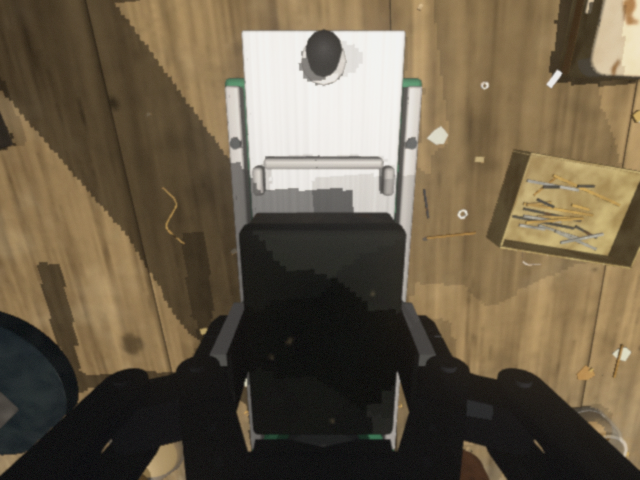

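The tin is held square, with the near stop at (323,162) and the knob at (323,55). I'll measure the offset between the tin and the nest.

```bash
python3 - <<'E'
from h import *
w=cloud(load("w3"));im=load("w3")["im"]
for lo in (.10,):
    m=(w[...,2]>lo)&(w[...,2]<.135)
    P=w[m]
    top=np.percentile(P[:,2],60);print("tintop z",top)
m=(abs(w[...,2]-top)<.003);m[440:]=0;m[:,:235]=0;m[:,412:]=0
m[300:,:]&=True
P=w[m];print(cv2.minAreaRect((P[:,:2]*1000).astype(np.float32)))
m[300:]=0;P=w[m];x=np.array([-.9974,.0724]);y=np.array([.0724,.9974]);c=np.array([.5708,-.0182])
q=(P[:,:2]-c);print("along tool x",np.percentile(q@x,[1,99]),"y",np.percentile(q@y,[1,99]))
m=(abs(w[...,2]-.030)<.003)&(abs(w[...,1]+.015)<.05)&(w[...,0]<.56)
P=w[m];q=P[:,:2]-c;print("stop",len(P),np.percentile(q@x,[1,99]),np.percentile(q@y,[1,99]))
m=(abs(w[...,2]-.018)<.003)&(w[...,0]<.52);P=w[m];q=P[:,:2]-c;print("plate",np.percentile(q@x,[1,99]),np.percentile(q@y,[1,99]))
E
```

```text
tintop z 0.12144853748556726
((571.9328002929688, -18.548084259033203), (64.13178253173828, 88.0959701538086), 86.25502014160156)
along tool x [0.01715345 0.04247625] y [-0.02812645  0.02697919]
stop 1937 [0.03564244 0.09749062] [-0.03872849  0.0387618 ]
plate [0.05463  0.119336] [-0.04486904  0.13528485]
```

```bash
python3 -m creep '[[0,0,20,0],[0,0,20,0],[0,0,12,0],[0,0,8,0],[0,0,5,0],[0,0,4,0],[0,0,2,0],[0,0,0,0]]'; python3 -m creep '[[0,0,1.5,0],[0,0,0,0]]'
```

```text
clock: 7.37
tcp_pos: [0.5712, -0.0178, 0.0479]
tcp_rot: [[-0.997, 0.072, 0.0], [0.072, 0.997, 0.0], [-0.0, 0.0, -1.0]]
ft_force: [-0.4, 0.0, -2.3]
opening: 0.0555
clock: 7.53
tcp_pos: [0.5713, -0.0182, 0.0467]
tcp_rot: [[-0.997, 0.073, 0.001], [0.073, 0.997, -0.0], [-0.001, -0.0, -1.0]]
ft_force: [0.0, -0.4, -0.6]
opening: 0.0554
```

```bash
python3 -m creep '[[0,0,0,0],[0,0,0,0],[0,0,0,0],[0,0,0,0],[0,0,-10,0],[0,0,-30,0],[0,0,-40,0],[0,0,0,0]]' -0.7; python3 - <<'E'
from h import *
im,w=shot("wrist","w4")
c=np.array([.5708,-.0182])
m=(abs(w[...,2]-.048)<.004)&(abs(w[...,1])<.07)&(im.max(-1)<90);m[440:]=0
P=w[m];print(len(P),P[:,2].mean(),cv2.minAreaRect((P[:,:2]*1000).astype(np.float32)))
m=(abs(w[...,2]-.030)<.003)&(abs(w[...,1]+.015)<.05)&(w[...,0]<.64)&(im.max(-1)>90)
P=w[m];print(len(P),cv2.minAreaRect((P[:,:2]*1000).astype(np.float32)))
E
```

```text
clock: 8.2
tcp_pos: [0.5755, -0.017, 0.1336]
tcp_rot: [[-0.997, 0.072, 0.011], [0.072, 0.997, -0.0], [-0.011, 0.001, -1.0]]
ft_force: [2.4, 0.6, 1.2]
opening: 0.0725
13813 0.04848847391532979 ((542.6925659179688, -17.07009506225586), (57.09941482543945, 144.8377685546875), 86.04438781738281)
2248 ((548.3418579101562, -16.66118621826172), (79.21807861328125, 156.151123046875), 85.85970306396484)
```

View pics/w4.png

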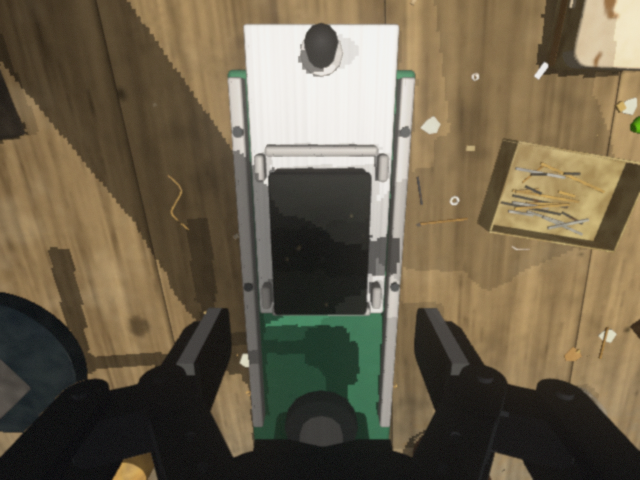

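```bash
python3 -m creep '[[20,0,0,0],[35,0,0,0],[30,0,0,0],[20,0,10,0],[0,0,30,0],[0,0,0,0]]' -0.3; python3 - <<'E'
from h import *
im,w=shot("wrist","w5")
c=np.array([.5708,-.0182])
m=(w[...,2]>.060)&(w[...,2]<.07)&(abs(w[...,1]+.01)<.03)&(abs(w[...,0]-.467)<.03)
P=w[m];print(len(P),cv2.minAreaRect((P[:,:2]*1000).astype(np.float32)))
E
```

```text
clock: 8.75
tcp_pos: [0.4621, -0.0111, 0.0834]
tcp_rot: [[-0.997, 0.073, -0.006], [0.073, 0.997, -0.0], [0.006, -0.001, -1.0]]
ft_force: [0.7, -0.3, 0.9]
opening: 0.0557
951 ((464.818359375, -10.355283737182617), (15.293790817260742, 13.848413467407227), 74.2621841430664)
```

```bash
python3 -m creep '[[0,0,20,0],[0,0,14,0],[0,0,0,0]]'; python3 -m creep '[[0,0,0,0],[0,0,0,0],[0,0,0,0],[0,0,0,0],[0,0,0,0],[0,0,0,0]]' 1
```

```text
clock: 9.05
tcp_pos: [0.466, -0.0104, 0.0514]
tcp_rot: [[-0.997, 0.073, -0.002], [0.073, 0.997, 0.001], [0.002, 0.0, -1.0]]
ft_force: [-0.7, 0.4, 0.1]
opening: 0.0554
clock: 9.55
tcp_pos: [0.4675, -0.0099, 0.0536]
tcp_rot: [[-0.997, 0.072, 0.003], [0.072, 0.997, 0.0], [-0.003, 0.0, -1.0]]
ft_force: [-0.7, 0.9, 6.5]
opening: 0.0139
```

```bash
python3 -m creep '[[-4,0,-2,0],[-9,0,0,0],[-14,0,0,0],[-16,0,0,0],[-16,0,0,0],[-14,0,0,0],[-11,0,0,0],[-7,0,0,0]]'; python3 -m creep '[[-4,0,0,0],[-2,0,0,0],[0,0,0,0]]'
```

```text
clock: 10.22
tcp_pos: [0.5571, -0.0165, 0.0538]
tcp_rot: [[-0.997, 0.072, -0.002], [0.072, 0.997, 0.001], [0.002, 0.001, -1.0]]
ft_force: [-2.0, 2.4, -3.1]
opening: 0.014
clock: 10.47
tcp_pos: [0.5628, -0.0169, 0.0538]
tcp_rot: [[-0.997, 0.072, -0.0], [0.072, 0.997, 0.001], [0.0, 0.001, -1.0]]
ft_force: [1.4, 4.5, -10.9]
opening: 0.0143
```

```bash
python3 -m creep '[[-2,0,0,0],[-2,0,0,0],[0,0,0,0]]'; python3 -m creep '[[-1,0,0,0],[0,0,0,0]]'
```

```text
clock: 10.72
tcp_pos: [0.5646, -0.0171, 0.0538]
tcp_rot: [[-0.997, 0.072, -0.004], [0.072, 0.997, 0.0], [0.004, -0.0, -1.0]]
ft_force: [-6.2, 3.7, -5.0]
opening: 0.0142
clock: 10.88
tcp_pos: [0.5646, -0.0171, 0.0538]
tcp_rot: [[-0.997, 0.072, -0.006], [0.072, 0.997, -0.0], [0.006, -0.001, -1.0]]
ft_force: [-7.9, 4.2, -2.2]
opening: 0.0138
```

```bash
python3 -m creep '[[2,0,0,0],[0,0,0,0],[0,0,0,0],[0,0,0,0],[0,0,0,0],[0,0,-15,0],[0,0,-35,0],[0,0,-40,0]]' -0.5; python3 -m creep '[[0,0,-40,0],[0,0,-40,0],[0,0,-40,0],[0,0,-40,0],[-6,-20,0,0],[-9,-35,0,0],[0,0,0,0],[0,0,0,0]]'; python3 - <<'E'
from h import *
np.set_printoptions(precision=4,suppress=True)
im,w=shot("wrist","w6");i=im.astype(int)
m=(i[...,2]>110)&(i[...,1]<60)&(i[...,0]<60)&(w[...,2]>.2)
P=w[m];P=P[np.isfinite(P).all(1)];print(len(P),P.mean(0),P.min(0),P.max(0));t=P[P[:,2]>P[:,2].max()-.003];print(len(t),t.mean(0),t.min(0),t.max(0),cv2.fitLine(t[:,:2].astype(np.float32),cv2.DIST_L2,0,.001,.001).ravel())
E
```

```text
clock: 11.55
tcp_pos: [0.5642, -0.0177, 0.1443]
tcp_rot: [[-0.997, 0.072, -0.004], [0.072, 0.997, 0.001], [0.005, 0.001, -1.0]]
ft_force: [1.6, 0.4, 0.3]
opening: 0.0639
clock: 12.22
tcp_pos: [0.5769, -0.0768, 0.3053]
tcp_rot: [[-0.997, 0.077, 0.001], [0.077, 0.997, -0.001], [-0.001, -0.001, -1.0]]
ft_force: [0.4, 0.9, 0.5]
opening: 0.0638
2877 [ 0.5902 -0.1757  0.2512] [ 0.5606 -0.1859  0.2433] [ 0.6259 -0.1681  0.254 ]
1847 [ 0.5912 -0.1769  0.2521] [ 0.5608 -0.1847  0.251 ] [ 0.6249 -0.1697  0.254 ] [ 0.9975 -0.0707  0.5912 -0.1769]
```

View pics/w6.png

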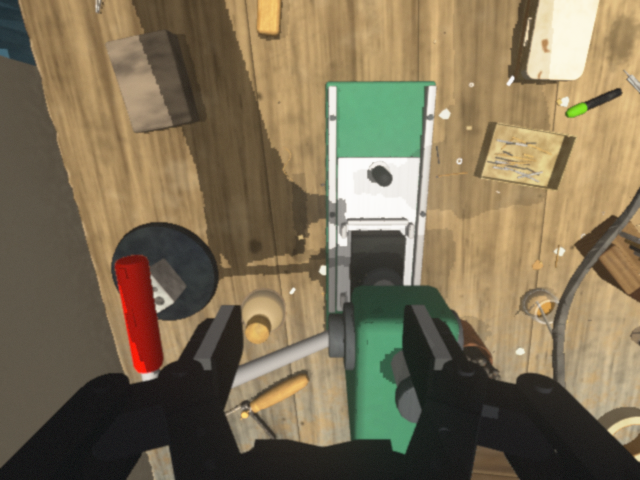

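```bash
python3 - <<'E'
from h import *
np.set_printoptions(precision=3,suppress=True)
w=cloud(load("w6"));im=load("w6")["im"]
print(w[262,195],w[285,172],w[240,150],w[290,200], "stick",w[320,262])
m=(w[...,2]>.006)&(w[...,2]<.2)&(w[...,1]<-.1)&(w[...,0]>.5)&(w[...,0]<.75)&(w[...,1]>-.3)
P=w[m]
for y in np.arange(-.28,-.1,.02):
  print("%.2f"%y,[ "%.0f"%(1000*P[(abs(P[:,0]-x)<.01)&(abs(P[:,1]-y)<.01)][:,2].max()) if ((abs(P[:,0]-x)<.01)&(abs(P[:,1]-y)<.01)).any() else "-" for x in np.arange(.51,.75,.02)])
E
```

```text
[ 0.65  -0.23   0.018] [ 0.666 -0.251  0.042] [ 0.62  -0.276  0.016] [ 0.686 -0.231  0.016] stick [ 0.708 -0.154  0.057]
-0.28 ['-', '-', '-', '-', '-', '18', '20', '37', '-', '-', '19', '15']
-0.26 ['31', '-', '-', '-', '-', '18', '20', '62', '63', '62', '19', '15']
-0.24 ['31', '-', '-', '-', '-', '16', '19', '19', '62', '59', '18', '-']
-0.22 ['29', '-', '-', '-', '-', '-', '16', '19', '18', '18', '15', '-']
-0.20 ['-', '-', '-', '-', '-', '-', '-', '-', '7', '-', '-', '-']
-0.18 ['-', '-', '-', '-', '-', '-', '-', '-', '-', '29', '66', '65']
-0.16 ['-', '-', '-', '-', '-', '-', '-', '-', '-', '35', '69', '69']
-0.14 ['-', '-', '-', '-', '-', '-', '-', '-', '-', '28', '65', '65']
-0.12 ['-', '-', '-', '-', '-', '-', '-', '200', '200', '-', '-', '-']
```

```bash
cat > to.py <<'E'
import sys,numpy as np
from rig import env
s=env.state();t=np.array([float(a) for a in sys.argv[1:4]])
d=s["tcp_rot"].T@(t-s["tcp_pos"]);print("pos",s["tcp_pos"].round(4),"tool d mm",(1000*d).round(1),"f",s["ft_force"].round(1),"clk",s["clock"])
E
python3 to.py .5925 -.177 .242
```

```text
pos [ 0.5767 -0.0746  0.3051] tool d mm [ -23.4 -101.    63.1] f [-0.3  0.8  0.2] clk 12.2667
```

```bash
python3 -m creep '[[-6,-26,0,0],[-7,-35,0,0],[-6,-28,0,0],[-4,-12,0,0],[0,0,20,0],[0,0,20,0],[0,0,0,0]]'; python3 to.py .5925 -.177 .242
```

```text
clock: 12.85
tcp_pos: [0.5903, -0.1743, 0.2607]
tcp_rot: [[-0.997, 0.071, -0.006], [0.071, 0.997, 0.003], [0.006, 0.003, -1.0]]
ft_force: [-0.4, -0.0, -0.7]
opening: 0.0645
pos [ 0.5903 -0.1743  0.2607] tool d mm [-2.5 -2.6 18.7] f [-0.4 -0.  -0.7] clk 12.85
```

```bash
python3 -m creep '[[-2,-1,10,0],[0,-1,8,0],[0,0,0,0],[0,0,0,0]]'; python3 to.py .5925 -.177 .242;  python3 -m creep '[[0,0,0,0],[0,0,0,0],[0,0,0,0],[0,0,0,0],[0,0,0,0],[0,0,0,0]]' 1
```

```text
clock: 13.18
tcp_pos: [0.5945, -0.1778, 0.2465]
tcp_rot: [[-0.997, 0.072, -0.0], [0.072, 0.997, 0.0], [0.0, 0.0, -1.0]]
ft_force: [-0.3, -0.2, -1.4]
opening: 0.0641
pos [ 0.5945 -0.1778  0.2465] tool d mm [2.  0.6 4.5] f [-0.3 -0.2 -1.4] clk 13.1833
clock: 13.68
tcp_pos: [0.5947, -0.1774, 0.2468]
tcp_rot: [[-0.997, 0.072, 0.001], [0.072, 0.997, 0.001], [-0.001, 0.001, -1.0]]
ft_force: [-0.4, 2.6, 2.3]
opening: 0.0139
```

```bash
python3 -m creep '[[0,-3.8,5.8,0],[0,-3.6,6.1,0],[0,-3.1,6.2,0],[0,-2.9,6.4,0],[0,-2.5,6.5,0],[0,-2.3,6.6,0],[0,-1.9,6.8,0],[0,-1.6,6.8,0]]';python3 -m creep '[[0,-1.2,6.9,0],[0,-0.9,6.9,0],[0,-0.5,7,0],[0,-0.2,7,0],[0,0.2,7,0],[0,0.5,7,0],[0,0.9,6.9,0],[0,1.2,6.9,0]]'; python3 to.py .58 -.2 .1
```

```text
clock: 14.35
tcp_pos: [0.5932, -0.1982, 0.1961]
tcp_rot: [[-0.997, 0.072, 0.001], [0.072, 0.997, 0.002], [-0.001, 0.002, -1.0]]
ft_force: [-1.9, 5.5, 7.0]
opening: 0.0142
clock: 15.02
tcp_pos: [0.5932, -0.1998, 0.1409]
tcp_rot: [[-0.997, 0.073, 0.001], [0.073, 0.997, -0.001], [-0.001, -0.0, -1.0]]
ft_force: [-6.0, 0.8, 15.4]
opening: 0.0136
pos [ 0.5932 -0.1998  0.1409] tool d mm [13.2 -1.1 40.9] f [-6.   0.8 15.4] clk 15.0167
```

```bash
python3 -m creep '[[0,1.6,6.8,0],[0,1.9,6.8,0],[0,2.3,6.6,0],[0,2.5,6.5,0],[0,2.9,6.4,0],[0,3.1,6.2,0]]'; python3 -m creep '[[0,0,0,0],[0,0,0,0]]'
```

```text
clock: 15.52
tcp_pos: [0.594, -0.1889, 0.1017]
tcp_rot: [[-0.997, 0.075, 0.001], [0.075, 0.997, -0.004], [-0.001, -0.004, -1.0]]
ft_force: [-5.1, -2.9, 11.5]
opening: 0.0139
clock: 15.68
tcp_pos: [0.594, -0.1886, 0.1012]
tcp_rot: [[-0.997, 0.074, 0.0], [0.074, 0.997, -0.004], [-0.001, -0.004, -1.0]]
ft_force: [-2.7, -3.5, 8.5]
opening: 0.0138
```

```bash
python3 -m creep '[[0,1,2,0],[0,0.5,2,0],[0,0,0,0],[0,0,0,0],[0,0,0,0],[0,0,0,0],[0,0,0,0],[0,0,0,0]]';python3 -m creep '[[0,0,0,0],[0,0,0,0],[0,0,0,0],[0,0,0,0],[0,0,0,0],[0,0,0,0],[0,0,0,0],[0,0,0,0]]'; python3 - <<'E'
from h import *
shot("side","d6");im,_=shot("scene","s6")
E
```

```text
clock: 16.35
tcp_pos: [0.5941, -0.187, 0.0979]
tcp_rot: [[-0.997, 0.075, 0.001], [0.075, 0.997, -0.004], [-0.001, -0.004, -1.0]]
ft_force: [-5.3, -2.6, 12.2]
opening: 0.0141
clock: 17.02
tcp_pos: [0.5941, -0.187, 0.0979]
tcp_rot: [[-0.997, 0.075, 0.001], [0.075, 0.997, -0.004], [-0.001, -0.004, -1.0]]
ft_force: [-4.1, -2.7, 12.7]
opening: 0.014
```

View pics/d6.png

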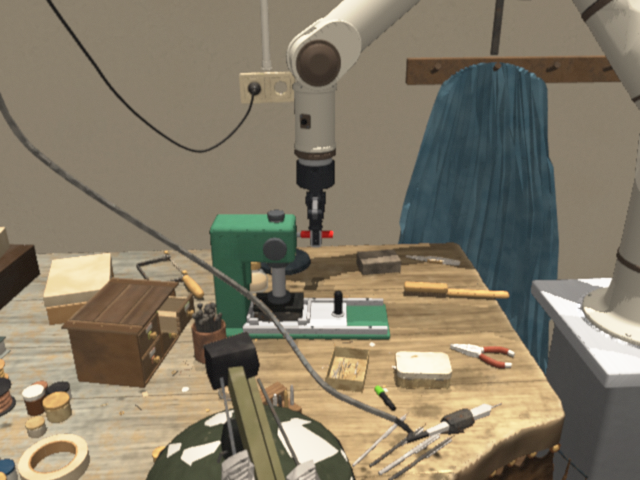

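```bash
python3 - <<'E'
from h import *
np.set_printoptions(precision=4,suppress=True)
for n in("d6","s6"):
    w=cloud(load(n));i=load(n)["im"].astype(int)
    m=(i[...,2]>110)&(i[...,1]<60)&(i[...,0]<60)&(w[...,0]>.5)&(w[...,0]<.7)&(w[...,1]<-.1)&(w[...,1]>-.3)
    P=w[m];print(n,len(P),P.mean(0),P.min(0),P.max(0))
im=load("d6")["im"][200:345,200:410];cv2.imwrite("pics/d6c.png",cv2.resize(im,None,fx=3.8,fy=3.8))
E
```

```text
d6 126 [ 0.5932 -0.1815  0.1048] [ 0.564  -0.1899  0.0954] [ 0.6239 -0.171   0.1113]
s6 29 [ 0.5662 -0.1843  0.1057] [ 0.5588 -0.2801  0.008 ] [ 0.6027 -0.1742  0.1146]
```

View pics/d6c.png

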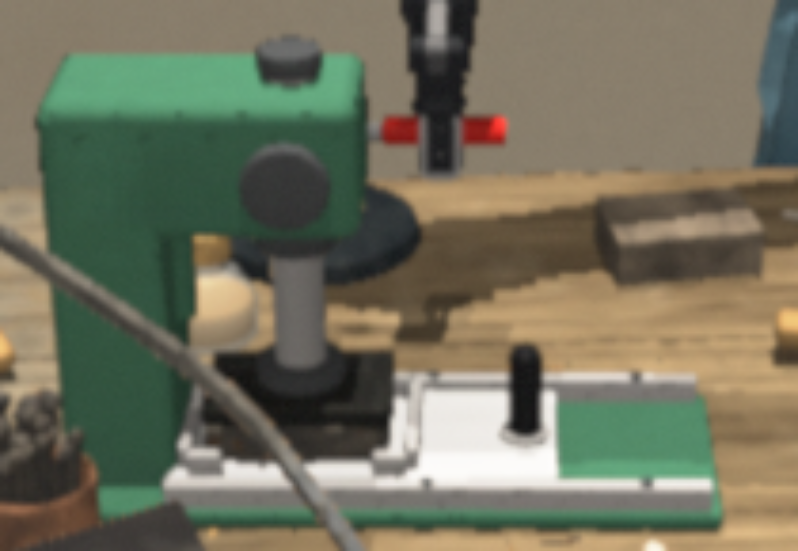

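```bash
python3 -m creep '[[0,0.5,2,0],[0,0.5,1,0],[0,0,0,0],[0,0,0,0]]'; python3 -m creep '[[0,0.5,2,0],[0,0.5,1,0],[0,0,0,0],[0,0,0,0]]'; python3 - <<'E'
from h import *
np.set_printoptions(precision=4,suppress=True)
shot("side","d7")
for n in("d7",):
    w=cloud(load(n));i=load(n)["im"].astype(int)
    m=(i[...,2]>110)&(i[...,1]<60)&(i[...,0]<60)&(w[...,0]>.5)&(w[...,0]<.7)&(w[...,1]<-.1)&(w[...,1]>-.3)
    P=w[m];print(n,len(P),P.mean(0),P.min(0),P.max(0))
E
```

```text
clock: 17.45
tcp_pos: [0.5943, -0.1856, 0.0952]
tcp_rot: [[-0.997, 0.075, 0.001], [0.075, 0.997, -0.003], [-0.001, -0.003, -1.0]]
ft_force: [-6.1, -2.6, 14.7]
opening: 0.0139
clock: 17.78
tcp_pos: [0.5943, -0.1845, 0.0921]
tcp_rot: [[-0.997, 0.074, 0.001], [0.074, 0.997, -0.004], [-0.001, -0.004, -1.0]]
ft_force: [-4.2, -2.0, 13.9]
opening: 0.0141
d7 127 [ 0.5932 -0.179   0.0993] [ 0.5641 -0.1864  0.0906] [ 0.6241 -0.1718  0.107 ]
```

```bash
python3 -m creep '[[0,0.5,2,0],[0,0.5,1,0],[0,0,0,0],[0,0,0,0]]'; python3 -m creep '[[0,0.5,2,0],[0,0,0,0],[0,0,0,0]]'; python3 - <<'E'
from h import *
np.set_printoptions(precision=4,suppress=True)
shot("side","d8")
for n in("d8",):
    w=cloud(load(n));i=load(n)["im"].astype(int)
    m=(i[...,2]>110)&(i[...,1]<60)&(i[...,0]<60)&(w[...,0]>.5)&(w[...,0]<.7)&(w[...,1]<-.1)&(w[...,1]>-.3)
    P=w[m];print(n,len(P),P.mean(0),P.min(0),P.max(0))
E
```

```text
clock: 18.17
tcp_pos: [0.5945, -0.1842, 0.0915]
tcp_rot: [[-0.997, 0.074, 0.001], [0.074, 0.997, -0.006], [-0.001, -0.006, -1.0]]
ft_force: [-11.1, -1.5, 29.6]
opening: 0.0136
clock: 18.42
tcp_pos: [0.5946, -0.1841, 0.0911]
tcp_rot: [[-0.997, 0.075, 0.001], [0.075, 0.997, -0.007], [-0.001, -0.007, -1.0]]
ft_force: [-17.3, -1.0, 42.1]
opening: 0.014
d8 110 [ 0.5933 -0.1782  0.0986] [ 0.564  -0.1841  0.0923] [ 0.624  -0.1727  0.1049]
```

At the stop now, since the force climbs stiffly. I'll hold here for over a second.

```bash
python3 -m creep '[[0,0,-1.5,0],[0,0,0,0],[0,0,0,0],[0,0,0,0],[0,0,0,0],[0,0,0,0],[0,0,0,0],[0,0,0,0]]'; python3 -m creep '[[0,0,0,0],[0,0,0,0],[0,0,0,0],[0,0,0,0],[0,0,0,0],[0,0,0,0],[0,0,0,0],[0,0,0,0]]'
```

```text
clock: 19.13
tcp_pos: [0.5945, -0.1842, 0.0914]
tcp_rot: [[-0.997, 0.075, 0.001], [0.075, 0.997, -0.007], [-0.001, -0.007, -1.0]]
ft_force: [-12.4, -2.6, 32.9]
opening: 0.0135
clock: 19.8
tcp_pos: [0.5945, -0.1842, 0.0914]
tcp_rot: [[-0.997, 0.075, 0.001], [0.075, 0.997, -0.007], [-0.001, -0.007, -1.0]]
ft_force: [-13.7, -2.0, 32.7]
opening: 0.014
```

```bash
python3 -m creep '[[0,-0.5,-3,0],[0,-2.6,-5,0],[0,-2.4,-5.1,0],[0,-2.2,-5.2,0],[0,-2.0,-5.2,0],[0,-1.8,-5.3,0],[0,-1.5,-5.4,0],[0,-1.3,-5.4,0]]'
```

```text
clock: 20.47
tcp_pos: [0.5932, -0.1972, 0.1268]
tcp_rot: [[-0.997, 0.074, 0.0], [0.074, 0.997, -0.002], [-0.001, -0.002, -1.0]]
ft_force: [-0.5, -6.8, 1.9]
opening: 0.0139
```

```bash
python3 -m creep '[[0,-1.1,-5.5,0],[0,-0.9,-5.5,0],[0,-0.7,-5.6,0],[0,-0.4,-5.6,0],[0,-0.2,-5.6,0],[0,0,-5.6,0],[0,0.2,-5.6,0],[0,0.4,-5.6,0]]'
```

```text
clock: 21.13
tcp_pos: [0.5929, -0.2013, 0.1714]
tcp_rot: [[-0.997, 0.075, 0.0], [0.075, 0.997, -0.004], [-0.001, -0.004, -1.0]]
ft_force: [-0.3, -9.6, 2.2]
opening: 0.0138
```

```bash
python3 -m creep '[[0,0.7,-5.6,0],[0,0.9,-5.5,0],[0,1.1,-5.5,0],[0,1.3,-5.4,0],[0,1.5,-5.4,0],[0,1.8,-5.3,0],[0,2,-5.2,0],[0,2.2,-5.2,0]]'; python3 - <<'E'
from h import *
np.set_printoptions(precision=4,suppress=True)
shot("side","d9")
for n in("d9",):
    w=cloud(load(n));i=load(n)["im"].astype(int)
    m=(i[...,2]>110)&(i[...,1]<60)&(i[...,0]<60)&(w[...,0]>.5)&(w[...,0]<.7)&(w[...,1]<-.1)&(w[...,1]>-.3)
    P=w[m];print(n,len(P),P.mean(0),P.min(0),P.max(0))
E
```

```text
clock: 21.8
tcp_pos: [0.5935, -0.1926, 0.215]
tcp_rot: [[-0.997, 0.077, 0.001], [0.077, 0.997, -0.008], [-0.001, -0.008, -1.0]]
ft_force: [-1.5, -13.7, 5.7]
opening: 0.0139
d9 124 [ 0.594  -0.187   0.2155] [ 0.5633 -0.1948  0.2087] [ 0.6236 -0.1794  0.2214]
```

```bash
python3 -m creep '[[0,1.2,-5,0],[0,1.4,-5,0],[0,1.6,-4.8,0],[0,1.9,-4.6,0],[0,2.2,-4.5,0],[0,2.2,-4,0],[0,1.5,-2.5,0],[0,0,0,0]]'; python3 - <<'E'
from h import *
np.set_printoptions(precision=4,suppress=True)
shot("side","d10")
for n in("d10",):
    w=cloud(load(n));i=load(n)["im"].astype(int)
    m=(i[...,2]>110)&(i[...,1]<60)&(i[...,0]<60)&(w[...,0]>.5)&(w[...,0]<.7)&(w[...,1]<-.1)&(w[...,1]>-.3)
    P=w[m];print(n,len(P),P.mean(0),P.min(0),P.max(0))
E
```

```text
clock: 22.52
tcp_pos: [0.5946, -0.1777, 0.2459]
tcp_rot: [[-0.997, 0.075, 0.001], [0.075, 0.997, -0.005], [-0.001, -0.005, -1.0]]
ft_force: [-3.0, -8.5, 7.1]
opening: 0.014
d10 132 [ 0.5956 -0.1723  0.2439] [ 0.5645 -0.1814  0.2367] [ 0.6252 -0.1651  0.2499]
```

```bash
python3 -m creep '[[0,1,-2,0],[0,1,-2,0],[0,0,0,0]]'; python3 -m creep '[[0,0.7,-2,0],[0,0.7,-1,0],[0,0,0,0],[0,0,0,0]]';  python3 - <<'E'
from h import *
np.set_printoptions(precision=4,suppress=True)
shot("side","d11")
for n in("d11","side0"):
    w=cloud(load(n));i=load(n)["im"].astype(int)
    m=(i[...,2]>110)&(i[...,1]<60)&(i[...,0]<60)&(w[...,0]>.5)&(w[...,0]<.7)&(w[...,1]<-.1)&(w[...,1]>-.3)
    P=w[m];print(n,len(P),P.mean(0),P.min(0),P.max(0))
E
```

```text
clock: 22.82
tcp_pos: [0.5946, -0.1769, 0.2472]
tcp_rot: [[-0.997, 0.076, 0.0], [0.076, 0.997, -0.005], [-0.001, -0.005, -1.0]]
ft_force: [3.8, -10.6, -5.0]
opening: 0.0141
clock: 23.15
tcp_pos: [0.5945, -0.1765, 0.2481]
tcp_rot: [[-0.997, 0.077, -0.001], [0.077, 0.997, -0.004], [0.0, -0.004, -1.0]]
ft_force: [8.7, -14.1, -16.8]
opening: 0.0137
d11 132 [ 0.5949 -0.1711  0.2463] [ 0.5648 -0.1794  0.2396] [ 0.6251 -0.1642  0.2523]
side0 30 [ 0.6181 -0.1728  0.2428] [ 0.5835 -0.1774  0.2373] [ 0.6251 -0.168   0.248 ]
```

```bash
python3 -m creep '[[0,-1.5,1.5,0],[0,0,0,0],[0,0,0,0],[0,0,0,0]]'; python3 -m creep '[[0,0,0,0],[0,0,0,0],[0,0,0,0],[0,0,0,0],[0,0,-10,0],[0,0,-25,0],[0,0,-25,0],[0,0,0,0]]' -0.5; python3 - <<'E'
from h import *
np.set_printoptions(precision=4,suppress=True)
shot("side","d12")
for n in("d12",):
    w=cloud(load(n));i=load(n)["im"].astype(int)
    m=(i[...,2]>110)&(i[...,1]<60)&(i[...,0]<60)&(w[...,0]>.5)&(w[...,0]<.7)&(w[...,1]<-.1)&(w[...,1]>-.3)
    P=w[m];print(n,len(P),P.mean(0),P.min(0),P.max(0))
E
python3 to.py .5646 -.0171 .300
```

```text
clock: 23.53
tcp_pos: [0.5946, -0.1766, 0.2478]
tcp_rot: [[-0.997, 0.076, -0.0], [0.076, 0.997, -0.003], [0.0, -0.003, -1.0]]
ft_force: [4.2, -10.9, -9.6]
opening: 0.0138
clock: 24.2
tcp_pos: [0.5977, -0.1714, 0.3162]
tcp_rot: [[-0.997, 0.072, 0.009], [0.072, 0.997, -0.002], [-0.009, -0.001, -1.0]]
ft_force: [0.9, 0.8, 1.5]
opening: 0.0641
d12 192 [ 0.5954 -0.1712  0.2449] [ 0.5646 -0.1782  0.237 ] [ 0.6252 -0.1661  0.2515]
pos [ 0.5969 -0.1715  0.314 ] tool d mm [ 43.4 151.7  13.6] f [ 0.1  0.3 -0.1] clk 24.25
```

```bash
python3 -m creep '[[7,25,0,0],[11,38,0,0],[11,38,0,0],[9,33,0,0],[5,18,0,0],[0,0,38,0],[0,0,40,0],[0,0,40,0]]'; python3 -m creep '[[0,0,40,0],[0,0,30,0],[0,0,0,0],[0,0,0,0]]' -0.3; python3 - <<'E'
from h import *
im,w=shot("wrist","w7")
m=(w[...,2]>.060)&(w[...,2]<.07)&(abs(w[...,1]+.017)<.03)&(abs(w[...,0]-.562)<.03);m[440:]=0
P=w[m];print(len(P),cv2.minAreaRect((P[:,:2]*1000).astype(np.float32)))
E
python3 to.py .5646 -.0171 .052
```

```text
clock: 24.92
tcp_pos: [0.5632, -0.0167, 0.1916]
tcp_rot: [[-0.997, 0.071, 0.003], [0.071, 0.997, -0.001], [-0.003, -0.001, -1.0]]
ft_force: [0.5, 0.2, -0.8]
opening: 0.064
clock: 25.25
tcp_pos: [0.5615, -0.017, 0.1208]
tcp_rot: [[-0.997, 0.072, -0.004], [0.072, 0.997, 0.001], [0.004, 0.001, -1.0]]
ft_force: [0.5, 1.2, 0.9]
opening: 0.0557
657 ((562.4869995117188, -17.681777954101562), (15.116756439208984, 15.258782386779785), 38.64499282836914)
pos [ 0.5633 -0.0168  0.1228] tool d mm [-1.3 -0.2 70.8] f [ 0.3 -0.7  0. ] clk 25.3
```

View pics/w7.png

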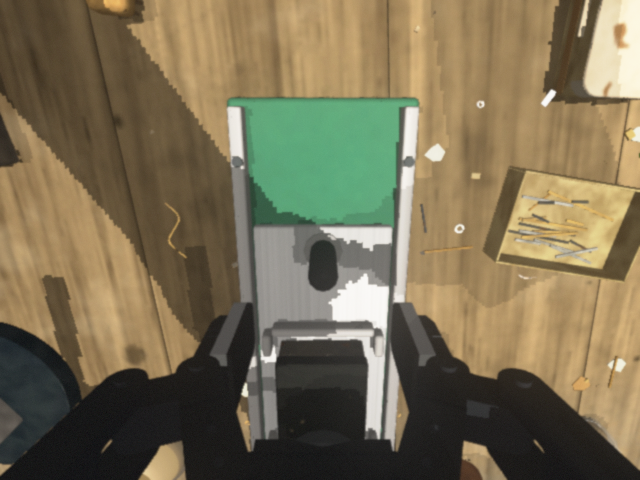

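Sled is home, with the knob at (323,262) centred between the fingers and the tin in the nest at (322,390). Next I'll grip the knob and draw the sled out.

```bash
python3 -m creep '[[0,-0.5,25,0],[0,0,25,0],[0,0,14,0],[0,0,4,0],[0,0,0,0]]'; python3 -m creep '[[0,0,0,0],[0,0,0,0],[0,0,0,0],[0,0,0,0],[0,0,0,0],[0,0,0,0]]' 1; python3 -m creep '[[3,0,-1,0],[7,0,0,0],[11,0,0,0],[14,0,0,0],[15,0,0,0],[15,0,0,0],[14,0,0,0],[11,0,0,0]]'; python3 -m creep '[[7,0,0,0],[4,0,0,0],[2,0,0,0],[2,0,0,0],[0,0,0,0]]'
```

```text
clock: 25.72
tcp_pos: [0.5634, -0.0179, 0.0546]
tcp_rot: [[-0.997, 0.073, 0.0], [0.073, 0.997, 0.0], [-0.0, 0.0, -1.0]]
ft_force: [-0.8, 0.2, -0.7]
opening: 0.0557
clock: 26.22
tcp_pos: [0.5641, -0.017, 0.0555]
tcp_rot: [[-0.997, 0.072, 0.003], [0.072, 0.997, 0.001], [-0.003, 0.001, -1.0]]
ft_force: [-0.9, 1.2, 5.4]
opening: 0.0141
clock: 26.88
tcp_pos: [0.4727, -0.0104, 0.0555]
tcp_rot: [[-0.997, 0.072, 0.002], [0.072, 0.997, 0.001], [-0.002, 0.001, -1.0]]
ft_force: [2.2, 3.5, -2.3]
opening: 0.0139
clock: 27.3
tcp_pos: [0.4593, -0.0095, 0.0555]
tcp_rot: [[-0.997, 0.072, 0.003], [0.072, 0.997, 0.001], [-0.003, 0.001, -1.0]]
ft_force: [1.8, 4.5, 2.2]
opening: 0.0138
```

```bash
python3 -m creep '[[2,0,0,0],[1,0,0,0],[0,0,0,0]]'; python3 -m creep '[[-2.5,0,0,0],[0,0,0,0],[0,0,0,0],[0,0,0,0],[0,0,0,0],[0,0,0,0]]' -0.3; python3 -m creep '[[0,0,-15,0],[0,0,-30,0],[0,0,-40,0],[0,0,-40,0],[0,0,0,0],[0,0,0,0]]'; python3 - <<'E'
from h import *
im,w=shot("wrist","w8")
m=(w[...,2]>.060)&(w[...,2]<.07)&(abs(w[...,1]+.01)<.03)&(abs(w[...,0]-.46)<.03)
P=w[m];print(len(P),cv2.minAreaRect((P[:,:2]*1000).astype(np.float32)))
im,w=shot("scene","s8")
i=im.astype(int)
m=(abs(w[...,2]-.048)<.004)&(abs(w[...,1])<.07)&(im.max(-1)<90)&(w[...,0]<.63)&(w[...,0]>.49)
P=w[m];print(len(P),P[:,2].mean(),cv2.minAreaRect((P[:,:2]*1000).astype(np.float32)))
m=(i[...,2]>110)&(i[...,1]<60)&(i[...,0]<60)&(w[...,0]>.5)&(w[...,0]<.7)&(w[...,1]<-.1)&(w[...,1]>-.3)
P=w[m];print("bar",len(P),P.mean(0),P.max(0))
E
```

```text
clock: 27.55
tcp_pos: [0.4592, -0.0094, 0.0556]
tcp_rot: [[-0.997, 0.072, 0.008], [0.072, 0.997, 0.002], [-0.007, 0.003, -1.0]]
ft_force: [10.4, 4.3, -9.4]
opening: 0.0136
clock: 28.05
tcp_pos: [0.4573, -0.0106, 0.0548]
tcp_rot: [[-0.997, 0.073, -0.001], [0.073, 0.997, -0.0], [0.001, -0.0, -1.0]]
ft_force: [-0.5, 0.6, -0.1]
opening: 0.0558
clock: 28.55
tcp_pos: [0.4593, -0.0108, 0.1821]
tcp_rot: [[-0.997, 0.073, 0.005], [0.073, 0.997, -0.002], [-0.005, -0.002, -1.0]]
ft_force: [-0.5, -0.7, -0.1]
opening: 0.0554
408 ((457.87042236328125, -9.950439453125), (15.248697280883789, 14.906682968139648), 39.193603515625)
797 0.048288179739556986 ((563.1214599609375, -16.368907928466797), (59.190696716308594, 87.74958038330078), 84.19503021240234)
bar 178 [ 0.59197035 -0.17356398  0.25030033] [ 0.62587291 -0.16499646  0.25678038]
```

View pics/s8.png

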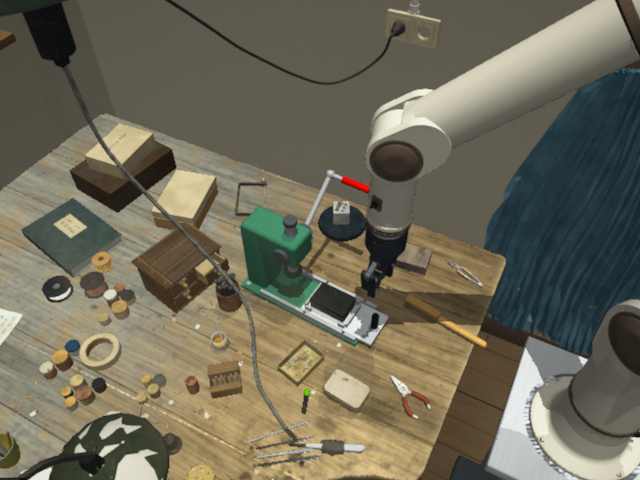

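View pics/w8.png

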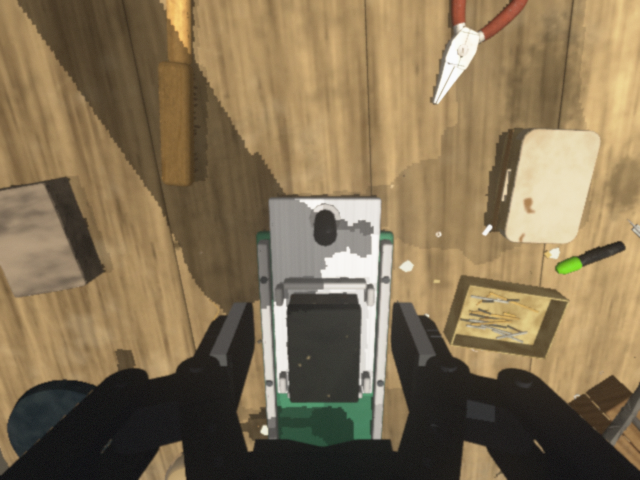

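```bash
python3 -c "
from rig import env
print(env.state()['ft_force'],env.state()['clock']);print(env.job_done())"
```

```text
[-0.69917923 -0.50794521 -0.45000215] 28.65
the job is handed in; nothing more can be done
None
```

I ran the whole sequence and handed the job in at 28.65 s of the 69 s allowed. No verdict is reported, so the outcome below rests on my own measurements.

**What I did**
- **Placing:** I laid the dark tin in the nest and pushed the sled home against its stop.
- **Pressing:** I pulled the lever down until the force rose stiffly to 42 N, then held it there at about 33 N for over a second.
- **Return:** I eased the lever up over about 2.7 s with the handle gripped throughout, opened the fingers at its upper stop, and drew the sled out to its stop.

**Last checks**
- **Tin:** it lies flat in the nest, with its top at z 0.048 m. It is about 1 mm from the nest centre and aligned to within about 2° in the scene view.
- **Sled:** it travelled 105 mm from home and met its outer stop.
- **Lever:** the handle is back at its starting height (0.250 against 0.251 m).
- **Robot:** it stands clear at z 0.18 m and reads no contact force.
- **Bystanders:** by eye in the last pictures they are where they were. I did not measure them.

**What disagreed**
- **Lever depth:** the first time I took the lever to be down, it was not. The handle had slipped about 8 mm in the fingers, so it was short of the stop. I pushed on until the stop was felt and held again.
- **Cable:** the hanging cable over the tin offered no force as the gripper came down through it, so it seems not to be solid.

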